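# Kit the pump parts into their nests

### The job

Lay out the pump rebuild kit: put each of the four loose pump parts (the large bearing, the small bearing, the rectangular valve block and the two-bolt flange) into the nest plate whose raised outline matches its shape and size, so that every part lies flat on the plate inside the outline, right way up. Lower each part into its nest; do not let it drop from a height.

Things in the scene. Friction and masses are not known exactly. Their poses are not given: they have to be found in the camera images.
- large_bearing: The larger of two steel ball bearings lying flat: outer diameter 62 mm, 30 mm bore closed by a flush black plug, height 20 mm, about 0.26 kg. Origin at the centre of its underside, z up; yaw has no meaning.
- small_bearing: The smaller of two steel ball bearings lying flat: outer diameter 42 mm, 20 mm bore closed by a flush black plug, height 16 mm, about 0.11 kg. Origin at the centre of its underside, z up; yaw has no meaning.
- valve_block: Aluminium block, 70 mm along its x axis, 40 mm along its y axis, 30 mm high, with three round ports in a row on top, about 0.22 kg. Origin at the centre of its underside, z up. Either end may be first.
- flange: Aluminium two-bolt flange: a 10 mm thick lozenge-shaped base, 78 mm long along its x axis and 40 mm wide along y, with one bolt hole in each end, and a round hub 34 mm in diameter in the middle whose top is 34 mm above the underside; about 0.18 kg. Grip the hub above the base. Origin at the centre of its underside, z up. Either end may be first.
- large_round_nest: Fixed grey plastic plate, 96 x 96 mm, 5 mm thick, with a raised white outline 6 mm wide, top 10 mm above the bench; inside it is round, 78 mm in diameter. Nest for the large bearing, which rests on the plate 5 mm above the bench with 8 mm play: too little for a finger, keep tips above the outline. Origin: centre of underside, on the bench, z up.
- small_round_nest: Fixed grey plastic plate, 76 x 76 mm, 5 mm thick, with a raised white outline 6 mm wide, top 10 mm above the bench; inside it is round, 58 mm in diameter. Nest for the small bearing, which rests on the plate 5 mm above the bench with 8 mm play: too little for a finger, keep tips above the outline. Origin: centre of underside, on the bench, z up.
- oblong_nest: Fixed grey plastic plate, 104 x 74 mm, 5 mm thick, with a raised white outline 6 mm wide, top 10 mm above the bench; inside it is a rectangle, 86 mm along x and 56 mm along y. Nest for the valve block, which rests on the plate 5 mm above the bench with 8 mm play: too little for a finger, keep tips above the outline. Origin: centre of underside, on the bench, z up; x along the long side.
- lozenge_nest: Fixed grey plastic plate, 112 x 76 mm, 5 mm thick, with a raised white outline 6 mm wide, top 10 mm above the bench; inside it is a rounded lozenge, about 94 mm along x and 56 mm along y. Nest for the flange, which rests on the plate 5 mm above the bench with 8 mm play: too little for a finger, keep tips above the outline. Origin: centre of underside, on the bench, z up; x along the long side.
Things that resemble listed ones, but are neither listed nor needed, are in the scene too. What is shaped like the large_bearing but blue or turquoise is not meant.

How it is judged:
At the end, for the whole second after the job is handed in: Each part at rest in its own nest: tilt under 0.05 rad, underside under 7.5 mm above the bench, centre within 11 mm (bearings) or 14 mm (block, flange) of the nest centre; block and flange long axis along the nest's within 0.4 rad, either way round (horizontal distance between large_bearing and large_round_nest below 0.011 m and z of large_bearing in the frame of large_round_nest below 0.0075 m and angle between each of large_bearing, small_bearing, valve_block, flange's own z axis and vertical below 0.05 rad and linear speed of each of large_bearing, small_bearing, valve_block, flange below 0.02 m/s and horizontal distance between small_bearing and small_round_nest below 0.011 m and z of small_bearing in the frame of small_round_nest below 0.0075 m and horizontal distance between valve_block and oblong_nest below 0.014 m and z of valve_block in the frame of oblong_nest below 0.0075 m and angle between the x axis of valve_block and the x axis of oblong_nest, either way round below 0.4 rad and horizontal distance between flange and lozenge_nest below 0.014 m and z of flange in the frame of lozenge_nest below 0.0075 m and angle between the x axis of flange and the x axis of lozenge_nest, either way round below 0.4 rad); the robot touches nothing.
It fails at once if the large bearing falls free from more than 50 mm above the bench (height (world z) of large_bearing above 0.05 m and contact force between anything else and large_bearing below 0.02 N and linear speed of large_bearing above 0.3 m/s).
It fails at once if the small bearing falls free from more than 50 mm above the bench (height (world z) of small_bearing above 0.05 m and contact force between anything else and small_bearing below 0.02 N and linear speed of small_bearing above 0.3 m/s).
It fails at once if the valve block falls free from more than 50 mm above the bench (height (world z) of valve_block above 0.05 m and contact force between anything else and valve_block below 0.02 N and linear speed of valve_block above 0.3 m/s).
It fails at once if the flange falls free from more than 50 mm above the bench (height (world z) of flange above 0.05 m and contact force between anything else and flange below 0.02 N and linear speed of flange above 0.3 m/s).
It also fails if it takes over 99 s, if anything falls off the work surface, if the arm or the gripper's body presses on something with over 40 N, if the wrist force passes 120 N, or if a joint passes its speed limit or range.

### The arm

A 6-joint arm with a two-finger parallel gripper is mounted at the origin on the work surface. World frame = base frame: x ahead of the robot, y to its left, z up, the work surface at z = 0. Lengths are in m, angles in rad, forces in N, time in s.
With the tool pointing down it reaches from about 0.3 to 0.825 m from the base axis. Payload 5.4 kg.
Tool frame: the origin (TCP) lies midway between the tips of the shut fingers; the grasp point (between the pads) lies 19 mm behind it; z points along the fingers, y is the line along which they close (so a half turn about z gives the same grasp; the last joint's range is limited). The gripper opens to 92 mm and grips with 3 to 60 N. Pads are 20 mm wide; open, the fingers measure 128 mm over their backs; the gripper's body (75 mm by 189 mm) begins 69 mm behind the grasp point.
Start: joints at [-1.445, 0.158, 1.597, -0, 1.386, -0.21], TCP at [0.189, -0.543, 0.215] pointing down, gripper open.
Joint ranges: [-2.91, 2.91], [-0.94, 2.29], [0.18, 2.7], [-1.29, 4.43], [0.17, 2.64], [-3, 3]. Speed limits (rad/s): [2.57, 2.57, 3.14, 3.14, 3.14, 3.14].

### API

Orientations are given as a rotation vector (axis times angle).
In Python, from workcell import env gives the robot as it stands. The module is installed in compiled form; this text tells all that it offers.
- The arm moves only by the tool arm_command, never from a script. Its argument "plan" is a list of rows, each a list of 3 entries, a list of its own where there are three numbers: the shift along the tool's x, y, z in m, then the turn, a rotation vector about the tool's x, y, z in rad, then the opening, from 0 (shut) to 1 (fully open). In form: [[[x, y, z], [wx, wy, wz], grip], ...]. A call has 1 to 12 rows; each row shifts and turns the commanded pose from where the row before left it, along the tool's axes as they then stand; what a row does not reach is not made up. A row lasts 1/8 s, in which the tool goes at most 62.5 mm and 10.7 degrees, less where a joint would pass 70% of its speed; a pose out of reach is approached as far as the arm can. A call with a gripper value outside its range is refused whole. The fingers move at their own pace and stop on an object; "newtons" is the grip in N (left out, the last holds). Time passes only in rows, so rows that do not move let the fingers close. It gives the time, the measured TCP pose, the force, the opening and the grip force at its end, in the units of the state.
- env.get_state(): the state, without advancing time (a new reading comes with each control period).
- env.grab_frame(name): name is "scene" or "top" or "wrist"; returns the picture (400x640x3 uint8, red, green, blue); there is no depth.
- env.camera_params(name): a dict with "vertical_fov" (degrees; the focal length in pixels is half the picture's height over the tangent of half this angle, whatever the lens; pixels are square), "cx", "cy" (the principal point, pixels), "k1" (the pictures are not rectified: a ray, as slopes to the right and down, at radius r is drawn at 1 + k1 r^2 times it, then the intrinsics apply), "rvec" (rotation vector, rad) and "tvec" (3), from world to camera coordinates, as OpenCV has them; the wrist camera has in their place "T_tool_cam" (4x4, takes a point from camera to tool coordinates, whose origin is the TCP and whose axes are the flange's). Camera axes: x right, y down, z forward; pixel columns grow to the right and rows downward; lengths in m; the calibration is good to about 2 mm. A picture is of the moment at which its call begins: read the wrist's pose just before it. camera_params takes no time and is no camera call.
- env.job_done(): hands the job in; it is judged then, once.
The state is a dict: "clock": time; "qpos": joint angles; "joint_vel": joint speeds; "effort": joint torques, N m; "tcp_pos": TCP position; "eef_rot": TCP orientation; "ft_force": force on the tool from outside, world axes, zero at the start; "wrist_torque": the same for the moment, N m; "grip_width": finger opening in m; "grasp_force": force on a finger pad.
Only numpy, scipy, OpenCV 4.12 (cv2) and the standard library are available. Lean on these libraries where they do the work, as an engineer would, in place of code of your own. Each camera call takes 0.05 s, during which the arm holds its last target. There are 200 camera calls.

## Working session

There is one attempt and no reset: what is moved stays moved. The work goes in short steps, Python scripts to look and compute and a tool call to move; the robot and the scene stay as the last step left them, time stands still between calls to the robot, and variables do not carry over. Pictures are saved under pics/ and viewed, at most 14 in all, crops included, and the job is handed in when it is done.

Besides the shell and the picture viewer there is one more tool, called after "Request:" as name(argument=value, ...) on one line, values as JSON. arm_command: Moves the arm, as the interface text tells. Its arguments: {"type":"object","properties":{"plan":{"type":"array"},"newtons":{"type":"number"}},"required":["plan"]}

```bash
mkdir -p pics
cat > h.py <<'E'
import numpy as np, cv2
from scipy.spatial.transform import Rotation as R
from workcell import env
def ray(cam,uv,st=None):
    p=env.camera_params(cam); f=200/np.tan(np.radians(p["vertical_fov"])/2)
    d=(np.array(uv,float)-[p["cx"],p["cy"]])/f
    u=d.copy()
    for _ in range(30): u=d/(1+p["k1"]*(u@u))
    v=np.array([u[0],u[1],1.])
    if cam=="wrist":
        T=np.array(p["T_tool_cam"]); Rt=R.from_rotvec(st["eef_rot"]).as_matrix()
        return Rt@T[:3,3]+np.array(st["tcp_pos"]), Rt@T[:3,:3]@v
    Rc=R.from_rotvec(np.ravel(p["rvec"])).as_matrix(); return -Rc.T@np.ravel(p["tvec"]), Rc.T@v
def at(cam,uv,z,st=None):
    o,d=ray(cam,uv,st); return (o+d*(z-o[2])/d[2])[:2]
def snap(cam,name):
    st=env.get_state(); im=env.grab_frame(cam)
    cv2.imwrite(f"pics/{name}.png",im[...,::-1]); return st,im
E
python3 - <<'E'
from h import *
snap("top","top1"); snap("scene","sc1"); s=env.get_state(); print(s); print(R.from_rotvec(s["eef_rot"]).as_matrix().round(3)); print(env.camera_params("wrist"))
E
```

```text
{'clock': 0.1, 'qpos': array([-1.44512248e+00,  1.58969950e-01,  1.59809484e+00, -5.26126430e-05,
        1.38618590e+00, -2.10094705e-01]), 'joint_vel': array([-0.00048576, -0.00134681, -0.00125386,  0.00094084, -0.00087107,
        0.00080199]), 'effort': array([ 1.02572285e-03, -3.86501098e+01, -3.22959816e+01,  7.02632172e-02,
        3.38388782e-02, -5.26375300e-05]), 'tcp_pos': array([ 0.18935463, -0.542334  ,  0.21373215]), 'eef_rot': array([-3.09578548e+00, -5.24687753e-01, -2.87318455e-05]), 'ft_force': array([-0.52388631, -0.17770467,  1.17906876]), 'wrist_torque': array([-0.02667368,  0.00668056,  0.07991725]), 'grasp_force': 0.0, 'grip_width': 0.09154391332204628}
[[ 0.944  0.33  -0.   ]
 [ 0.33  -0.944  0.002]
 [ 0.    -0.002 -1.   ]]
{'vertical_fov': 59.357912895976014, 'cx': 317.7235470229966, 'cy': 204.38924471338996, 'k1': -0.029565782166756007, 'T_tool_cam': array([[-5.29858908e-05, -9.63528008e-01, -2.67607501e-01,
         7.64882764e-02],
       [ 9.99999944e-01,  3.71224641e-05, -3.31658946e-04,
        -9.92232821e-05],
       [ 3.29496933e-04, -2.67607504e-01,  9.63527952e-01,
        -1.69284098e-01],
       [ 0.00000000e+00,  0.00000000e+00,  0.00000000e+00,
         1.00000000e+00]])}
```

View pics/top1.png

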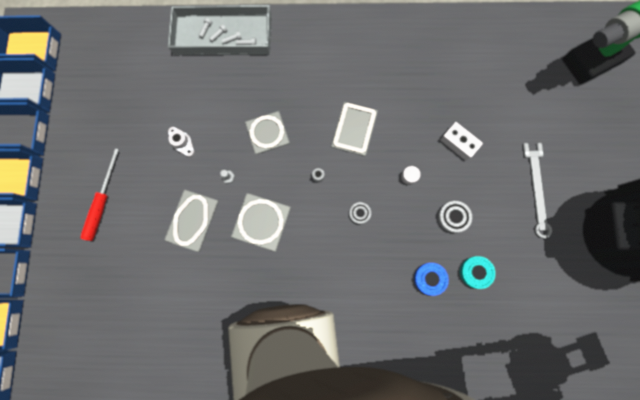

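View pics/sc1.png

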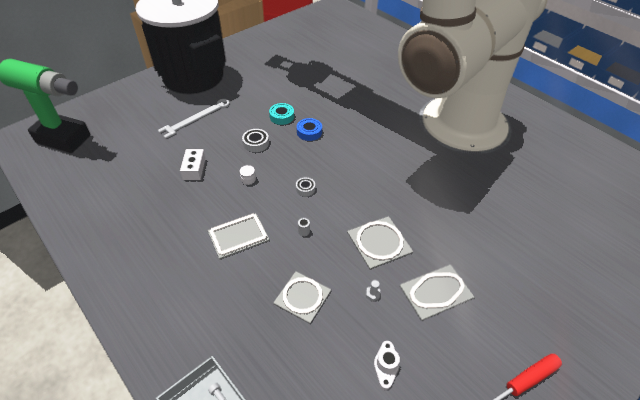

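The top view shows: large bearing (456,217), small bearing (360,212), block (462,140), flange (180,140). The nests are small round (267,131), oblong (355,129), lozenge (191,220) and large round (261,222). The blue ring (432,279) and turquoise ring (479,272) are not the large bearing; the steel one at (456,217) fits. Next I'll confirm and measure in enlarged crops.

Run:
```python
from h import *
im=cv2.imread("pics/top1.png")
cv2.imwrite("pics/cL.png",cv2.resize(im[105:255,155:350],None,fx=4,fy=4,interpolation=cv2.INTER_CUBIC))
cv2.imwrite("pics/cR.png",cv2.resize(im[105:255,330:500],None,fx=4,fy=4,interpolation=cv2.INTER_CUBIC))
```

```text
(no output)
```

View pics/cL.png

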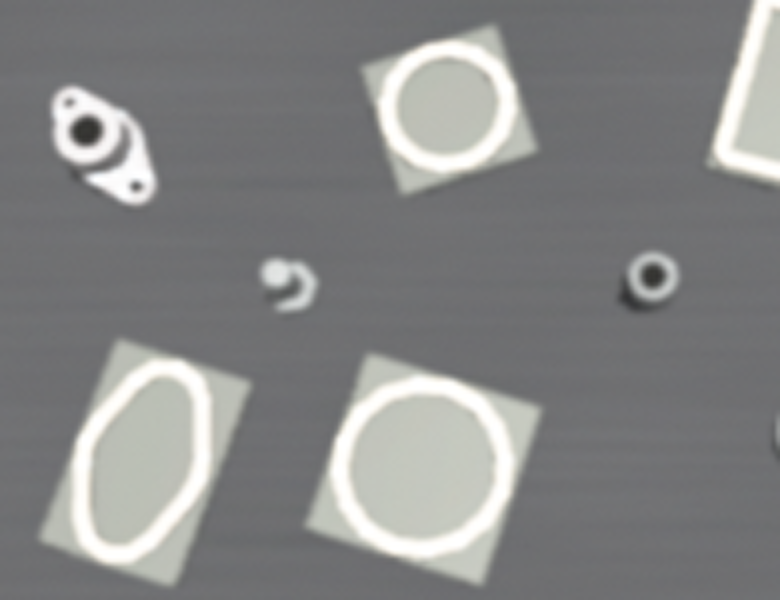

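View pics/cR.png

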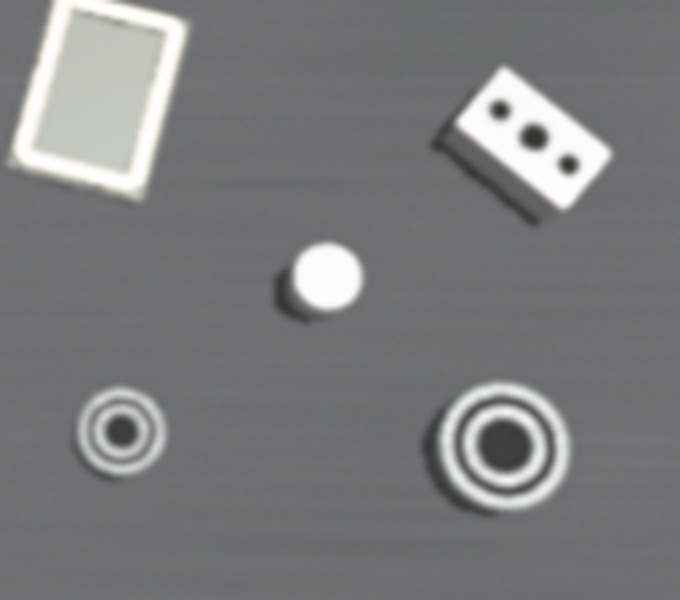

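The left crop shows the flange (bolt holes at (69,102) and (136,186) in the crop), the small round, lozenge and large round nests, and two distractors (a bolt and a bush). The right crop shows the block (ports centred at (534,138)), the steel large bearing at (505,446), the small bearing at (121,432), a white cylinder that is a distractor, and the oblong nest.

```bash
cat >> h.py <<'E'
def L(p): return (np.array(p,float)+.5)/4-.5+[155,105]
def Rr(p): return (np.array(p,float)+.5)/4-.5+[330,105]
E
python3 - <<'E'
from h import *
def T(f,pts,z): return np.array([at("top",f(p),z) for p in pts])
def show(n,q):
    e=[q[1]-q[0],q[2]-q[1]]; print(n,q.mean(0).round(4),[ (round(np.linalg.norm(v),4),round(np.degrees(np.arctan2(v[1],v[0])),1)) for v in e])
show("loz",T(L,[(118,340),(251,382),(175,587),(40,540)],.005))
show("lr",T(L,[(368,352),(542,407),(483,586),(305,527)],.005))
show("sr",T(L,[(361,67),(496,24),(538,151),(402,195)],.005))
show("obl",T(Rr,[(55,-17),(188,20),(143,202),(10,165)],.005))
show("block",T(Rr,[(503,67),(612,154),(563,212),(455,125)],.03))
f=T(L,[(69,102),(136,186)],.01); print("flange",f.mean(0),f, T(L,[(87,131)],.034))
print("LB",T(Rr,[(505,446)],.02),"SB",T(Rr,[(121,432)],.016), "bolt/bush",T(L,[(290,285),(652,278)],.0), "cyl",T(Rr,[(320,285)],.02),"blue/turq",at("top",(432,279),.02),at("top",(479,272),.02))
p=env.camera_params("top");print(ray("top",(320,200)))
E
```

```text
loz [0.4422 0.2621] [(np.float64(0.0755), np.float64(-107.1)), (np.float64(0.1119), np.float64(162.6))]
lr [0.44   0.1163] [(np.float64(0.0966), np.float64(-107.3)), (np.float64(0.0966), np.float64(163.1))]
sr [0.6343 0.1099] [(np.float64(0.077), np.float64(-71.4)), (np.float64(0.0762), np.float64(-161.2))]
obl [ 0.6439 -0.0785] [(np.float64(0.0749), np.float64(-106.7)), (np.float64(0.1052), np.float64(165.9))]
block [ 0.609  -0.2993] [(np.float64(0.0707), np.float64(-131.6)), (np.float64(0.0408), np.float64(139.0))]
flange [0.61294562 0.29596015] [[0.63654369 0.31597634]
 [0.58934756 0.27594396]] [[0.61207328 0.29528316]]
LB [[ 0.45144345 -0.2795573 ]] SB [[ 0.4579824  -0.08760285]] bolt/bush [[ 5.37583049e-01  1.92657671e-01]
 [ 5.41970583e-01 -3.85935106e-04]] cyl [[ 0.53409546 -0.18990743]] blue/turq [ 0.32731844 -0.22669448] [ 0.34162247 -0.31857445]
(array([ 0.34298801, -0.02445234,  0.83617808]), array([ 0.16901561,  0.02188651, -0.98558861]))
```

Request:
arm_command(plan=[[[0.0418, -0.0202, 0.0125], [0, 0, 0], 1], [[0.0418, -0.0202, 0.0125], [0, 0, 0], 1], [[0.0418, -0.0202, 0.0125], [0, 0, 0], 1], [[0.0418, -0.0202, 0.0125], [0, 0, 0], 1], [[0.0418, -0.0202, 0.0125], [0, 0, 0], 1], [[0.0418, -0.0202, 0.0125], [0, 0, 0], 1], [[0.0418, -0.0202, 0.0125], [0, 0, 0], 1], [[0.0418, -0.0202, 0.0125], [0, 0, 0], 1], [[0, 0, 0], [0, 0, 0], 1], [[0, 0, 0], [0, 0, 0], 1]], newtons=25)

```text
clock: 1.35
tcp_pos: [0.4516, -0.2805, 0.1146]
eef_rot: [3.097, 0.525, -0.001]
ft_force: [0.8, 1.0, 0.1]
grip_width: 0.0917
grasp_force: 0.0
```

Run:
```python
from h import *
st,im=snap("wrist","w1")
o=ray("wrist",(0,0),st)
# predicted pixel of LB top centre
from scipy.optimize import least_squares
print(least_squares(lambda u: at("wrist",u,.02,st)-[.4514,-.2796],[320,200],diff_step=1e-3).x)
```

```text
[316.84859266 208.11375019]
```

View pics/w1.png

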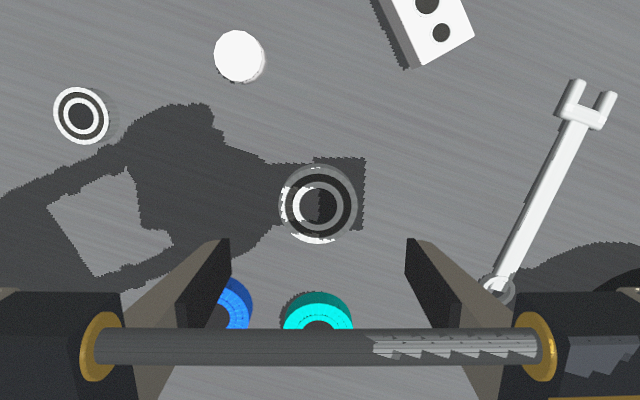

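The wrist view shows the steel large bearing at (318,203), predicted at (317,208), a few millimetres off; it sits between the fingers. I'll grip it.

Request:
arm_command(plan=[[[0.001, 0, 0.04], [0, 0, 0], 1], [[0.001, 0, 0.04], [0, 0, 0], 1], [[0, 0, 0.0262], [0, 0, 0], 1], [[0, 0, 0], [0, 0, 0], 0.3], [[0, 0, 0], [0, 0, 0], 0.3], [[0, 0, 0], [0, 0, 0], 0.3], [[0, 0, 0], [0, 0, 0], 0.3], [[0, 0, 0], [0, 0, 0], 0.3], [[0, 0, 0], [0, 0, 0], 0.3]], newtons=25)

```text
clock: 2.52
tcp_pos: [0.4545, -0.2802, 0.01]
eef_rot: [3.096, 0.525, 0.001]
ft_force: [-1.9, 0.2, 7.0]
grip_width: 0.0614
grasp_force: 25.0
```

Request:
arm_command(plan=[[[0, 0, -0.02], [0, 0, 0], 0.3], [[0, 0, -0.028], [0, 0, 0], 0.3], [[0.0146, -0.0474, 0], [0, 0, 0], 0.3], [[0.0146, -0.0474, 0], [0, 0, 0], 0.3], [[0.0147, -0.0474, 0], [0, 0, 0], 0.3], [[0.0146, -0.0474, 0], [0, 0, 0], 0.3], [[0.0147, -0.0474, 0], [0, 0, 0], 0.3], [[0.0147, -0.0474, 0], [0, 0, 0], 0.3], [[0.0146, -0.0474, 0], [0, 0, 0], 0.3], [[0.0147, -0.0473, 0], [0, 0, 0], 0.3], [[0, 0, 0], [0, 0, 0], 0.3], [[0, 0, 0], [0, 0, 0], 0.3]])

```text
clock: 4.03
tcp_pos: [0.4394, 0.1167, 0.0563]
eef_rot: [3.097, 0.526, -0.0]
ft_force: [0.1, -0.3, -2.6]
grip_width: 0.0614
grasp_force: 25.0
```

Request:
arm_command(plan=[[[0, 0, 0.02], [0, 0, 0], 0.3], [[0, 0, 0.012], [0, 0, 0], 0.3], [[0, 0, 0.004], [0, 0, 0], 0.3], [[0, 0, 0.003], [0, 0, 0], 0.3], [[0, 0, 0.0015], [0, 0, 0], 0.3], [[0, 0, 0], [0, 0, 0], 0.3], [[0, 0, 0], [0, 0, 0], 0.3]])

```text
clock: 4.9
tcp_pos: [0.4398, 0.1171, 0.0162]
eef_rot: [3.097, 0.525, 0.001]
ft_force: [-0.0, 0.4, -3.1]
grip_width: 0.0612
grasp_force: 25.0
```

Run:
```python
from h import *
st,im=snap("wrist","w2")
```

```text
(no output)
```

View pics/w2.png

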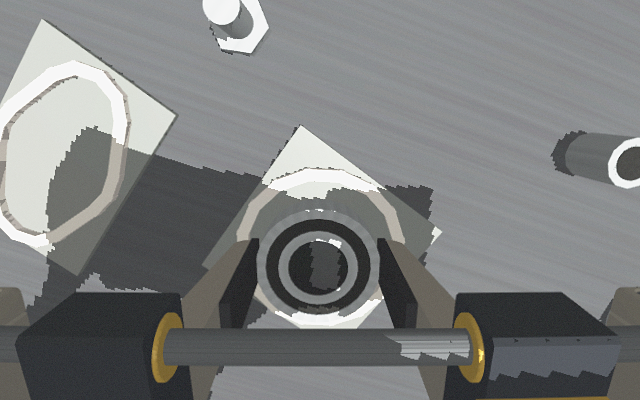

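The wrist view shows the bearing (centre about (319,266)) inside the ring (far outer edge y≈168, near outer edge y≈328). I'll check this in numbers.

Run:
```python
from h import *
st=env.get_state(); 
for z in(.0255,): print("bearing",[at("wrist",u,z,st).round(4) for u in((319,266),(319,209),(319,324))])
a,b=[at("wrist",u,.01,st) for u in((319,168),(319,328))]; print("ring",a,b,(a+b)/2,np.linalg.norm(a-b)); print(st["tcp_pos"])
```

```text
bearing [array([0.4402, 0.1168]), array([0.4681, 0.1265]), array([0.4088, 0.1058])]
ring [0.48414402 0.13212379] [0.39625693 0.10134583] [0.44020047 0.11673481] 0.093120479284046
[0.43978911 0.11715174 0.01616872]
```

Request:
arm_command(plan=[[[0, 0, 0.001], [0, 0, 0], 0.3], [[0, 0, 0.0007], [0, 0, 0], 0.3], [[0, 0, 0], [0, 0, 0], 0.7], [[0, 0, 0], [0, 0, 0], 0.8], [[0, 0, 0], [0, 0, 0], 0.9], [[0, 0, 0], [0, 0, 0], 0.9], [[0, 0, -0.03], [0, 0, 0], 0.9], [[0, 0, -0.04], [0, 0, 0], 0.9], [[0, 0, 0], [0, 0, 0], 0.9]])

```text
clock: 6.08
tcp_pos: [0.4424, 0.1171, 0.0873]
eef_rot: [3.096, 0.525, 0.011]
ft_force: [0.4, -0.1, 0.1]
grip_width: 0.0828
grasp_force: 0.0
```

Request:
arm_command(plan=[[[-0.0126, 0.0498, 0], [0, 0, 0], 0.9], [[-0.0127, 0.0498, 0], [0, 0, 0], 0.9], [[-0.0126, 0.0498, 0], [0, 0, 0], 0.9], [[-0.0127, 0.0497, 0], [0, 0, 0], 0.9], [[0, 0, 0], [0, 0, 0], 0.9], [[0, 0, 0], [0, 0, 0], 0.9]])

```text
clock: 6.82
tcp_pos: [0.4565, -0.0868, 0.0831]
eef_rot: [-3.096, -0.524, 0.003]
ft_force: [-0.8, 0.4, -0.4]
grip_width: 0.0827
grasp_force: 0.0
```

Request:
arm_command(plan=[[[0.001, 0, 0.035], [0, 0, 0], 0.9], [[0.001, 0, 0.03], [0, 0, 0], 0.9], [[0, 0, 0.009], [0, 0, 0], 0.9], [[0, 0, 0], [0, 0, 0], 0.2], [[0, 0, 0], [0, 0, 0], 0.2], [[0, 0, 0], [0, 0, 0], 0.2], [[0, 0, 0], [0, 0, 0], 0.2], [[0, 0, 0], [0, 0, 0], 0.2], [[0, 0, 0], [0, 0, 0], 0.2], [[0, 0, 0], [0, 0, 0], 0.2]], newtons=20)

```text
clock: 8.07
tcp_pos: [0.4597, -0.0872, 0.0107]
eef_rot: [3.097, 0.525, 0.001]
ft_force: [-0.9, -0.4, 4.5]
grip_width: 0.041
grasp_force: 20.0
```

Request:
arm_command(plan=[[[0, 0, -0.02], [0, 0, 0], 0.2], [[0, 0, -0.026], [0, 0, 0], 0.2], [[0.0412, 0.0144, 0], [0, 0, 0], 0.2], [[0.0412, 0.0144, 0], [0, 0, 0], 0.2], [[0.0412, 0.0144, 0], [0, 0, 0], 0.2], [[0.0412, 0.0144, 0], [0, 0, 0], 0.2], [[0.0163, -0.0465, 0], [0, 0, 0], 0.2], [[0.0162, -0.0466, 0], [0, 0, 0], 0.2], [[0.0163, -0.0465, 0], [0, 0, 0], 0.2], [[0.0162, -0.0465, 0], [0, 0, 0], 0.2], [[0, 0, 0], [0, 0, 0], 0.2], [[0, 0, 0], [0, 0, 0], 0.2]])

```text
clock: 9.57
tcp_pos: [0.6333, 0.1098, 0.0554]
eef_rot: [3.097, 0.526, -0.002]
ft_force: [-0.4, 0.7, -1.1]
grip_width: 0.0407
grasp_force: 20.0
```

Run:
```python
from h import *
st,im=snap("wrist","w3"); print(st["tcp_pos"])
```

```text
[0.63332021 0.1098266  0.05539891]
```

View pics/w3.png

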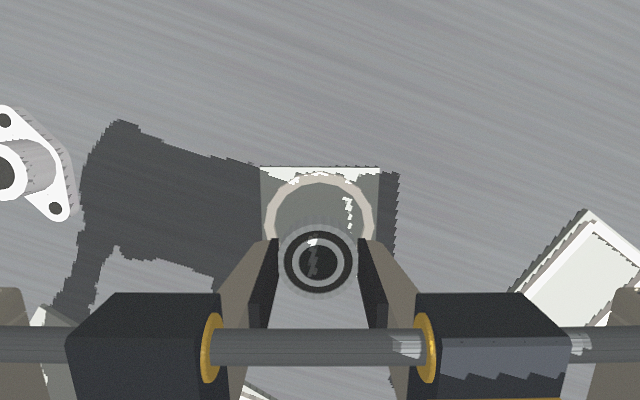

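The small bearing is held level over the small round nest, with its centre at (318,262) and the ring behind it.

Request:
arm_command(plan=[[[0.0003, 0, 0.018], [0, 0, 0], 0.2], [[0.0003, 0, 0.013], [0, 0, 0], 0.2], [[0, 0, 0.004], [0, 0, 0], 0.2], [[0, 0, 0.003], [0, 0, 0], 0.2], [[0, 0, 0.001], [0, 0, 0], 0.2], [[0, 0, 0.0005], [0, 0, 0], 0.2], [[0, 0, 0], [0, 0, 0], 0.2], [[0, 0, 0], [0, 0, 0], 0.2]])

```text
clock: 10.62
tcp_pos: [0.6346, 0.1104, 0.017]
eef_rot: [3.097, 0.525, 0.001]
ft_force: [0.1, -0.1, -1.4]
grip_width: 0.041
grasp_force: 20.0
```

Request:
arm_command(plan=[[[0, 0, 0.0013], [0, 0, 0], 0.2], [[0, 0, 0], [0, 0, 0], 0.6], [[0, 0, 0], [0, 0, 0], 0.8], [[0, 0, 0], [0, 0, 0], 0.9], [[0, 0, 0], [0, 0, 0], 0.9], [[0, 0, -0.03], [0, 0, 0], 0.9], [[0, 0, -0.04], [0, 0, 0], 0.9], [[0.0102, -0.0456, 0], [0, 0, 0], 0.9], [[0.0102, -0.0456, 0], [0, 0, 0], 0.9], [[0.0102, -0.0456, 0], [0, 0, 0], 0.9], [[0.0102, -0.0456, 0], [0, 0, 0], 0.9]])

```text
clock: 12.0
tcp_pos: [0.6126, 0.2974, 0.0855]
eef_rot: [-3.097, -0.525, -0.0]
ft_force: [0.8, -0.2, -0.6]
grip_width: 0.0831
grasp_force: 0.0
```

Request:
arm_command(plan=[[[0, 0, 0], [0, 0, -0.175], 0.9], [[0, 0, 0], [0, 0, -0.175], 0.9], [[0, 0, 0], [0, 0, -0.175], 0.9], [[0, 0, 0], [0, 0, 0], 0.9], [[0, 0, 0], [0, 0, 0], 0.9]])

```text
clock: 12.62
tcp_pos: [0.6129, 0.2959, 0.0854]
eef_rot: [2.857, 1.307, -0.0]
ft_force: [0.1, -0.1, 0.1]
grip_width: 0.0824
grasp_force: 0.0
```

Run:
```python
from h import *
st,im=snap("wrist","w4"); print(st["tcp_pos"]); m=R.from_rotvec(st["eef_rot"]).as_matrix(); print(np.degrees(np.arctan2(m[1,0],m[0,0])))
```

```text
[0.61287212 0.2959478  0.08536407]
49.151991296147514
```

View pics/w4.png

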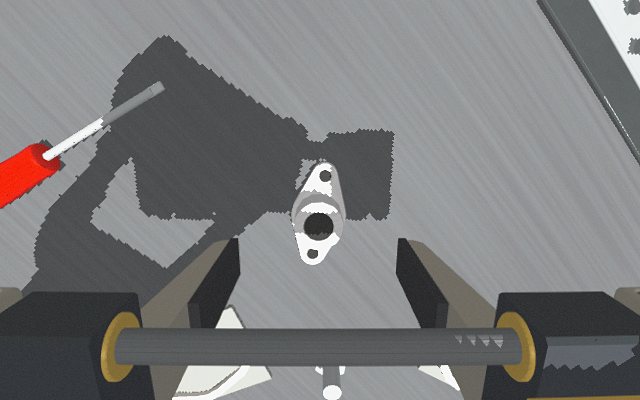

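The wrist view shows the flange with its hub at (318,226) and bolt holes at (326,176) and (313,253), centred between the fingers.

Run:
```python
from h import *
st=env.get_state()
a,b=[at("wrist",u,.01,st) for u in((326,176),(313,253))]; print((a+b)/2,np.degrees(np.arctan2(*(a-b)[::-1])),at("wrist",(318,226),.034,st))
```

```text
[0.61399204 0.29487203] 40.08728206163805 [0.61348867 0.29574798]
```

Request:
arm_command(plan=[[[0, 0, 0.035], [0, 0, 0], 0.9], [[0, 0, 0.025], [0, 0, 0], 0.9], [[0, 0, 0.0085], [0, 0, 0], 0.9], [[0, 0, 0], [0, 0, 0], 0.2], [[0, 0, 0], [0, 0, 0], 0.2], [[0, 0, 0], [0, 0, 0], 0.2], [[0, 0, 0], [0, 0, 0], 0.2], [[0, 0, 0], [0, 0, 0], 0.2], [[0, 0, 0], [0, 0, 0], 0.2], [[0, 0, 0], [0, 0, 0], 0.2], [[0, 0, 0], [0, 0, 0], 0.2]], newtons=25)

```text
clock: 14.05
tcp_pos: [0.613, 0.296, 0.0172]
eef_rot: [2.855, 1.311, 0.0]
ft_force: [-0.6, -1.4, 1.5]
grip_width: 0.0331
grasp_force: 25.0
```

Request:
arm_command(plan=[[[0, 0, -0.02], [0, 0, 0], 0.2], [[0, 0, -0.025], [0, 0, 0], 0.2], [[-0.0343, -0.0268, 0], [0, 0, 0], 0.2], [[-0.0343, -0.0268, 0], [0, 0, 0], 0.2], [[-0.0343, -0.0268, 0], [0, 0, 0], 0.2], [[-0.0343, -0.0268, 0], [0, 0, 0], 0.2], [[0, 0, 0], [0, 0, 0.1675], 0.2], [[0, 0, 0], [0, 0, 0.1675], 0.2], [[0, 0, 0], [0, 0, 0.1675], 0.2], [[0, 0, 0], [0, 0, 0.1675], 0.2], [[0, 0, 0], [0, 0, 0.1675], 0.2], [[0, 0, 0], [0, 0, 0.1675], 0.2]])

```text
clock: 15.55
tcp_pos: [0.4423, 0.2619, 0.0628]
eef_rot: [-3.132, 0.235, -0.001]
ft_force: [-0.4, -0.1, -2.7]
grip_width: 0.0332
grasp_force: 25.0
```

Request:
arm_command(plan=[[[0, 0, 0], [0, 0, 0], 0.2], [[0, 0, 0], [0, 0, 0], 0.2]])

```text
clock: 15.8
tcp_pos: [0.4422, 0.2619, 0.0623]
eef_rot: [-3.134, 0.222, -0.001]
ft_force: [0.0, 1.4, -1.9]
grip_width: 0.0331
grasp_force: 25.0
```

Run:
```python
from h import *
st,im=snap("wrist","w5"); print(st["tcp_pos"],st["qpos"]); m=R.from_rotvec(st["eef_rot"]).as_matrix(); print(np.degrees(np.arctan2(m[1,0],m[0,0])))
```

```text
[0.44224919 0.26190398 0.06233515] [2.99186127e-01 1.78880535e-01 1.89746016e+00 6.98078422e-05
 1.06477729e+00 2.01139269e+00]
-8.104150590820563
```

View pics/w5.png

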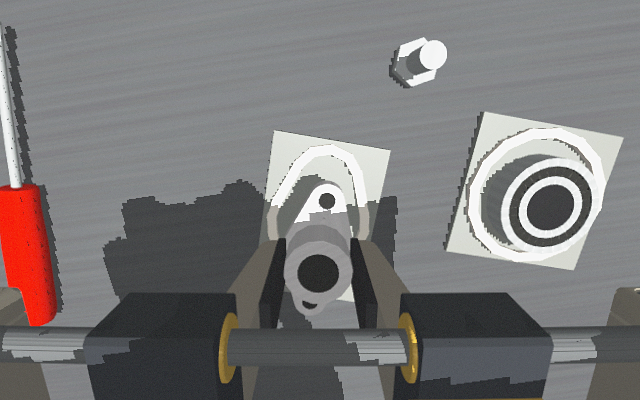

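The flange is over the lozenge nest and aligned with it (bolt hole at (327,201), same lean as the nest). The large bearing is seated in its ring at (545,207). I'll lower the flange.

Request:
arm_command(plan=[[[0, 0, 0.018], [0, 0, 0], 0.2], [[0, 0, 0.013], [0, 0, 0], 0.2], [[0, 0, 0.004], [0, 0, 0], 0.2], [[0, 0, 0.003], [0, 0, 0], 0.2], [[0, 0, 0.001], [0, 0, 0], 0.2], [[0, 0, 0.0008], [0, 0, 0], 0.2], [[0, 0, 0], [0, 0, 0], 0.2], [[0, 0, 0], [0, 0, 0], 0.2]])

```text
clock: 16.85
tcp_pos: [0.4423, 0.2619, 0.0223]
eef_rot: [-3.133, 0.226, -0.001]
ft_force: [-0.0, -0.8, -2.3]
grip_width: 0.0333
grasp_force: 25.0
```

Request:
arm_command(plan=[[[0, 0, 0.0008], [0, 0, 0], 0.2], [[0, 0, 0], [0, 0, 0], 0.5], [[0, 0, 0], [0, 0, 0], 0.7], [[0, 0, 0], [0, 0, 0], 0.7], [[0, 0, 0], [0, 0, 0], 0.7], [[0, 0, -0.02], [0, 0, 0], 0.7], [[0, 0, -0.035], [0, 0, 0], 0.7], [[0, 0, -0.035], [0, 0, 0], 0.7]])

```text
clock: 17.85
tcp_pos: [0.4419, 0.2617, 0.1121]
eef_rot: [3.133, -0.226, -0.001]
ft_force: [0.5, -0.4, 0.1]
grip_width: 0.0641
grasp_force: 0.0
```

Request:
arm_command(plan=[[[0.0244, 0.0532, 0], [0, 0, 0], 0.8], [[0.0244, 0.0532, 0], [0, 0, 0], 0.8], [[0.0244, 0.0532, 0], [0, 0, 0], 0.8], [[0.0244, 0.0532, 0], [0, 0, 0], 0.8], [[0.0244, 0.0532, 0], [0, 0, 0], 0.8], [[0.0244, 0.0532, 0], [0, 0, 0], 0.8], [[0.0244, 0.0532, 0], [0, 0, 0], 0.8], [[0.0244, 0.0532, 0], [0, 0, 0], 0.8], [[0.0244, 0.0532, 0], [0, 0, 0], 0.8], [[0.0245, 0.0533, 0], [0, 0, 0], 0.8]])

```text
clock: 19.1
tcp_pos: [0.6075, -0.3017, 0.1111]
eef_rot: [-3.133, 0.227, -0.0]
ft_force: [0.2, -0.4, 1.3]
grip_width: 0.0733
grasp_force: 0.0
```

Request:
arm_command(plan=[[[0, 0, 0], [0, 0, -0.165], 0.9], [[0, 0, 0], [0, 0, -0.165], 0.9], [[0, 0, 0], [0, 0, -0.165], 0.9], [[0, 0, 0], [0, 0, -0.165], 0.9], [[0, 0, 0], [0, 0, -0.165], 0.9], [[0, 0, 0], [0, 0, -0.165], 0.9], [[0, 0, 0], [0, 0, 0], 0.9], [[0, 0, 0], [0, 0, 0], 0.9]])

```text
clock: 20.1
tcp_pos: [0.6072, -0.2998, 0.1112]
eef_rot: [-2.866, -1.285, 0.0]
ft_force: [0.2, -0.1, -0.2]
grip_width: 0.0826
grasp_force: 0.0
```

Run:
```python
from h import *
st,im=snap("wrist","w6"); print(st["tcp_pos"],st["qpos"]); m=R.from_rotvec(st["eef_rot"]).as_matrix(); print(np.degrees(np.arctan2(m[1,0],m[0,0])))
```

```text
[ 0.60716913 -0.29981558  0.11115775] [-6.36657585e-01  5.03857164e-01  1.37430317e+00 -2.95828847e-05
  1.26364412e+00  9.10710585e-02]
48.30473299177055
```

View pics/w6.png

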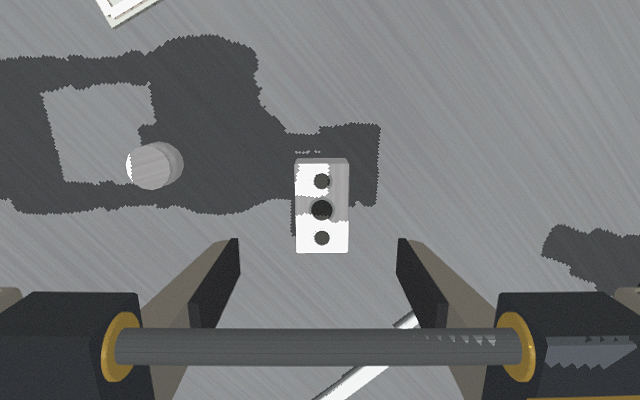

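The wrist view shows the block at (321,209), square to the fingers and centred. I'll grip it.

Request:
arm_command(plan=[[[0.001, 0.001, 0.045], [0, 0, 0], 0.9], [[0, 0, 0.04], [0, 0, 0], 0.9], [[0, 0, 0.0135], [0, 0, 0], 0.9], [[0, 0, 0], [0, 0, 0], 0.2], [[0, 0, 0], [0, 0, 0], 0.2], [[0, 0, 0], [0, 0, 0], 0.2], [[0, 0, 0], [0, 0, 0], 0.2], [[0, 0, 0], [0, 0, 0], 0.2], [[0, 0, 0], [0, 0, 0], 0.2], [[0, 0, 0], [0, 0, 0], 0.2]], newtons=25)

```text
clock: 21.4
tcp_pos: [0.6093, -0.3002, 0.0137]
eef_rot: [2.863, 1.289, 0.001]
ft_force: [0.6, 1.0, 4.8]
grip_width: 0.0397
grasp_force: 25.0
```

Request:
arm_command(plan=[[[0, 0, -0.02], [0, 0, 0], 0.2], [[0, 0, -0.027], [0, 0, 0], 0.2], [[0.0472, -0.0303, 0], [0, 0, 0], 0.2], [[0.0472, -0.0303, 0], [0, 0, 0], 0.2], [[0.0472, -0.0303, 0], [0, 0, 0], 0.2], [[0.0472, -0.0304, 0], [0, 0, 0], 0.2], [[0, 0, 0], [0, 0, 0.16], 0.2], [[0, 0, 0], [0, 0, 0.16], 0.2], [[0, 0, 0], [0, 0, 0.16], 0.2], [[0, 0, 0], [0, 0, 0.16], 0.2], [[0, 0, 0], [0, 0, 0.16], 0.2]])

```text
clock: 22.78
tcp_pos: [0.6423, -0.0776, 0.0598]
eef_rot: [-3.14, -0.064, 0.003]
ft_force: [0.1, 0.0, -2.3]
grip_width: 0.0398
grasp_force: 25.0
```

Request:
arm_command(plan=[[[0, 0, 0], [0, 0, 0.16], 0.2], [[0, 0, 0], [0, 0, 0.16], 0.2], [[0, 0, 0], [0, 0, 0], 0.2], [[0, 0, 0], [0, 0, 0], 0.2]])

```text
clock: 23.28
tcp_pos: [0.6427, -0.0778, 0.0598]
eef_rot: [-3.113, 0.425, 0.001]
ft_force: [0.1, -0.9, -2.2]
grip_width: 0.0394
grasp_force: 25.0
```

Run:
```python
from h import *
st,im=snap("wrist","w7"); print(st["tcp_pos"],st["qpos"]); m=R.from_rotvec(st["eef_rot"]).as_matrix(); print(np.degrees(np.arctan2(m[1,0],m[0,0])))
```

```text
[ 0.64273937 -0.07784925  0.05979676] [-3.06809865e-01  4.92544151e-01  1.49989009e+00  1.92867201e-05
  1.14985305e+00  1.53548860e+00]
-15.556377922769888
```

View pics/w7.png

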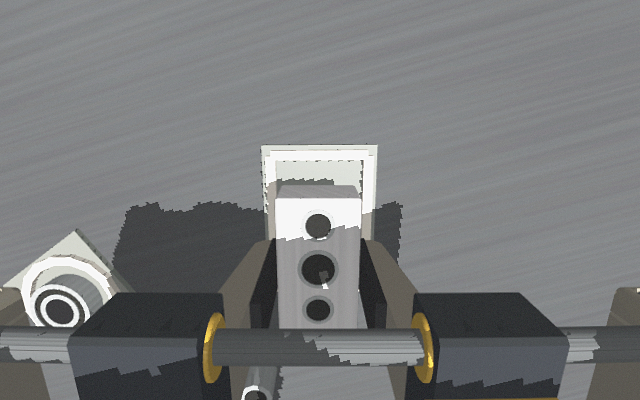

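The block is aligned over the oblong nest (plate edges x=261 and 378, block 275 to 361), and the small bearing is seated at left. I'll lower the block.

Request:
arm_command(plan=[[[0.001, 0, 0.018], [0, 0, 0], 0.2], [[0, 0, 0.013], [0, 0, 0], 0.2], [[0, 0, 0.004], [0, 0, 0], 0.2], [[0, 0, 0.003], [0, 0, 0], 0.2], [[0, 0, 0.0015], [0, 0, 0], 0.2], [[0, 0, 0.001], [0, 0, 0], 0.2], [[0, 0, 0], [0, 0, 0], 0.2], [[0, 0, 0], [0, 0, 0], 0.2]])

```text
clock: 24.32
tcp_pos: [0.6442, -0.0783, 0.0196]
eef_rot: [3.112, -0.429, 0.001]
ft_force: [-0.1, 0.1, -2.5]
grip_width: 0.0397
grasp_force: 25.0
```

Request:
arm_command(plan=[[[0, 0, 0.001], [0, 0, 0], 0.2], [[0, 0, 0], [0, 0, 0], 0.5], [[0, 0, 0], [0, 0, 0], 0.8], [[0, 0, 0], [0, 0, 0], 0.8], [[0, 0, 0], [0, 0, 0], 0.8], [[0, 0, -0.02], [0, 0, 0], 0.8], [[0, 0, -0.04], [0, 0, 0], 0.8], [[0, 0, -0.04], [0, 0, 0], 0.8], [[0, 0.05, 0], [0, 0, 0], 0.8], [[0, 0.05, 0], [0, 0, 0], 0.8], [[0, 0.05, 0], [0, 0, 0], 0.8], [[0, 0.05, 0], [0, 0, 0], 0.8]])

```text
clock: 25.82
tcp_pos: [0.5898, -0.2726, 0.1203]
eef_rot: [3.111, -0.429, 0.003]
ft_force: [0.1, -1.5, 0.0]
grip_width: 0.0736
grasp_force: 0.0
```

Request:
arm_command(plan=[[[0, 0.05, 0], [0, 0, 0], 0.8], [[0, 0.05, 0], [0, 0, 0], 0.8], [[0, 0, 0], [0, 0, 0], 0.8]])

```text
clock: 26.2
tcp_pos: [0.5619, -0.3709, 0.1201]
eef_rot: [3.109, -0.436, 0.003]
ft_force: [0.2, -0.0, 0.2]
grip_width: 0.0733
grasp_force: 0.0
```

Run:
```python
from h import *
st,im=snap("top","t2"); im=im[...,::-1]
cv2.imwrite("pics/t2c.png",cv2.resize(im[95:260,155:390],None,fx=3.4,fy=3.4,interpolation=cv2.INTER_CUBIC))
```

```text
(no output)
```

View pics/t2c.png

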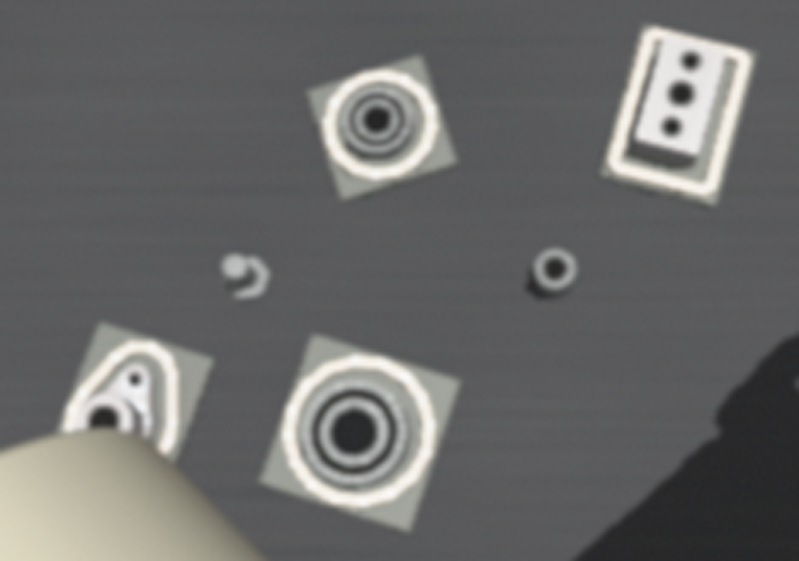

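All four parts are in their nests: block port at (681,94), small bearing (376,119), large bearing (353,431), flange hub (105,420). Next is a numeric check.

Run:
```python
from h import *
for n,p,z,t in(("block",(681,94),.035,(.6439,-.0785)),("sb",(376,119),.021,(.6343,.1099)),("lb",(353,431),.025,(.44,.1163)),("hub",(105,420),.039,(.4422,.2621))):
    q=at("top",(np.array(p)+.5)/3.4-.5+[155,95],z); print(n,q.round(4),((q-t)*1000).round(1))
```

```text
block [ 0.6444 -0.0778] [0.5 0.7]
sb [0.6335 0.111 ] [-0.8  1.1]
lb [0.4376 0.1175] [-2.4  1.2]
hub [0.4415 0.262 ] [-0.7 -0.1]
```

```bash
python3 -c "
from workcell import env
print(env.job_done())"
```

```text
the job is handed in; nothing more can be done
None
```

All four parts are in their matching nests, each measured within about 3 mm of its nest centre in the last top view; the job is handed in after about 26 s of arm time, but the hand-in call gave no verdict.

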